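# Drain the lint filter and hold the trap's hatch open

## Robot

A 6-joint arm with a two-finger parallel gripper is mounted at the origin on the work surface. World frame = base frame: x ahead of the robot, y to its left, z up, the work surface at z = 0. Lengths are in m, angles in rad, forces in N, time in s.
With the tool pointing down it reaches from about 0.375 to 0.975 m from the base axis. Payload 3.8 kg.
Tool frame: the origin (TCP) lies midway between the tips of the shut fingers; the grasp point (between the pads) lies bot.grip_point_offset behind it (bot.grip_point_offset is the distance from the TCP to the grasp point, in m); z points along the fingers, y is the line along which they close (so a half turn about z gives the same grasp; the last joint's range is limited). The gripper opens to 88 mm and grips with 3 to 60 N. Pads are 18 mm wide; open, the fingers measure 123 mm over their backs; the gripper's body (75 mm by 187 mm) begins 45 mm behind the grasp point.
Start: joints at [-1.318, 0.264, 1.604, -0, 1.274, -0.037], TCP at [0.193, -0.647, 0.239] pointing down, gripper open.
Joint ranges: [-2.63, 2.63], [-0.94, 2.18], [0.31, 2.57], [-1.31, 4.45], [0, 2.66], [-2.55, 2.55]. Speed limits (rad/s): [2.57, 2.57, 3.14, 3.14, 3.14, 3.14].

## Interface

Orientations are given as [roll, pitch, yaw] about the fixed x, y, z axes, in that order (R = Rz(yaw) Ry(pitch) Rx(roll)).
In Python, from plant import bot, optics gives the robot as it stands.
- The arm moves only by the tool play_rows, never from a script. Its argument "commands" is a list of rows, each a list of 4 numbers: the shift along the tool's x, y, z in cm, then the turn about the tool's z in rad. A call has 1 to 8 rows; each row shifts and turns the commanded pose from where the row before left it, along the tool's axes as they then stand; what a row does not reach is not made up. A row lasts 1/12 s, in which the tool goes at most 41.7 mm and 7.16 degrees, less where a joint would pass 70% of its speed; a pose out of reach is approached as far as the arm can. A call with a gripper value outside its range is refused whole. "gripper" is the opening, from -1 (shut) to 1 (fully open), set as the call begins (left out, the last holds). The fingers move at their own pace and stop on an object; "force" is the grip in N (left out, the last holds). Time passes only in rows, so rows that do not move let the fingers close. It gives the time, the measured TCP pose, the force, the opening and the grip force at its end, in the units of the state.
- bot.sense(): the state, without advancing time (a new reading comes with each control period).
- optics.snapshot(name): name is "scene" or "side" or "wrist"; returns (picture, depth): 400x640x3 uint8, red, green, blue; 400x640 float32, m along the optical axis (not along the pixel's ray), 0 where there is no reading.
- optics.camera_info(name): a dict with "vfov" (degrees; the focal length in pixels is half the picture's height over the tangent of half this angle, whatever the lens; pixels are square), "cx", "cy" (the principal point, pixels), "T" (4x4, takes a point from camera to world coordinates); the wrist camera has in their place "mount" (4x4, takes a point from camera to tool coordinates, whose origin is the TCP and whose axes are the flange's). Camera axes: x right, y down, z forward; pixel columns grow to the right and rows downward; lengths in m; the calibration is good to about 2 mm. A picture is of the moment at which its call begins: read the wrist's pose just before it. camera_info takes no time and is no camera call.
- bot.finish_job(): hands the job in; it is judged then, once.
The state is a dict: "time_s": time; "qpos": joint angles; "joint_velocities": joint speeds; "joint_efforts": joint torques, N m; "tcp_pos": TCP position; "eef_rot": TCP orientation; "contact_force": force on the tool from outside, world axes, zero at the start; "moment": the same for the moment, N m; "width": finger opening in m; "grasp_force": force on a finger pad.
Only numpy, scipy, OpenCV 4.12 (cv2) and the standard library are available. Lean on these libraries where they do the work, as an engineer would, in place of code of your own. Each camera call takes 0.05 s, during which the arm holds its last target. There are 200 camera calls.

## Task

The lint trap is being cleaned. Take the ribbed aluminium lint filter by its fin and set it down gently, not dropped, on the sloped drip board: fin up, flat against the slope, centred, its long side running down the slope, and let go of it. Then lift the lint trap's hatch (its tab is made for the grip) and hold it open at 50 degrees (within a few degrees) so that I can wipe inside; the hatch falls shut if let go, so finish while still holding it, and leave the bottle, the dish and the clothespins where they are.

Things in the scene. Friction and masses are not known exactly. Their poses are not given: they have to be found in the camera images.
- filter: The lint filter, loose, about 120 g, lying flat on the ledge: a ribbed aluminium cassette 100 (x) x 62 (y) x 14 (z) mm with an upright grip fin on its middle, 50 long (x) x 12 thick (y), reaching from 14 to 43 mm above its underside. Origin at the centre of its underside, x along its long side, z up through the fin. It is the same either way round.
- drip_board: Drip board of the steel stand, fixed: plate 130 (x, along the slope) x 90 (y) x 8 mm, sloping 15 degrees, lower at its -x end, where a lip 10 mm high, 6 mm thick stands just beyond the plate. Origin at the centre of its upper face, 60 mm above the ledge; x points up the slope, z is normal to the face (pitch -15 degrees). Stand's foot 130 x 100 mm. Friction keeps the filter from sliding.
- trap: The lint trap, fixed: an open white plastic box 180 (x) x 130 (y) x 70 (z) mm, empty, covered by the hatch. Origin at the centre of its underside; z up; the hatch is hinged along the top of its +x end and opens upward.
- hatch_hinge (a point): The middle of the hatch's hinge axis, at the top of the trap's +x end, 90 mm from the trap's centre and 70 mm above the ledge. The axis runs along the trap's y.
- hatch (a joint): Opening angle of the hatch in rad: 0 closed (level), growing as its front (-x) edge rises, stop at 1.5. No spring: it weighs about 280 g with its tab and falls shut when let go. The hatch is a white panel 184 (from the hinge towards -x) x 134 x 8 mm; its underside lies at hinge height when closed.
- hatch_tab (a point): Grip point of the white grip tab on the hatch near its front edge: 36 (x) x 14 thick (y, along the hinge axis) mm, 42 mm tall. The point lies 30 mm above the hatch's upper face, 12 mm below the tab's top; when closed 150 mm towards -x and 38 mm up from the hinge. It turns with the hatch. Pinched across its thickness it can pivot between the pads.
- softener: Bystander, loose: closed pink softener bottle, 72 mm in diameter, 190 mm tall. Origin at the centre of its underside. Leave alone.
- dish: Bystander, loose: white ceramic dish, 100 mm in diameter, 30 mm high. Origin at the centre of its underside. Leave alone.
- pin_a: Bystander, loose: pastel clothespin lying on the ledge, 72 x 10 x 13 mm, x along it. Leave alone.
- pin_b: Bystander, loose: as pin_a.
There are look-alikes about, which are no part of the job. Several things have the shape of the trap; the one meant has the colours described above.

How it is judged:
On the way, in this order (a step that is already met when the one before it is completed fails the run):
1. the filter lies flat on the drip board, let go (x of filter in the frame of drip_board between -0.03 and 0.024 m and y of filter in the frame of drip_board between -0.018 and 0.018 m and z of filter in the frame of drip_board between -0.004 and 0.004 m and angle between the z axis of filter and the z axis of drip_board, either way round below 0.08 rad and angle between the x axis of filter and the x axis of drip_board, either way round below 0.25 rad and angle between filter's own z axis and vertical below 0.6 rad and contact force between filter and drip_board above 0.2 N and contact force between filter and the arm below 0.1 N and contact force between filter and the fingers below 0.1 N and linear speed of filter below 0.03 m/s), for 0.2 s.
2. the hatch is held by the fingers at 50 degrees (value of joint hatch between 0.785 and 0.96 rad and velocity of joint hatch between -0.1 and 0.1 rad/s and contact force between the fingers and hatch above 0.5 N), for 0.5 s.
At the end, for the whole second after the job is handed in: Filter let go, still and fin up on the drip board: centre -30 to +24 mm along the slope and within 18 mm across it, flat (4 mm, 0.08 rad), long side within 0.25 rad of the slope. Fingers still hold the hatch, still at 50 degrees give or take 5 (0.785 to 0.96 rad) (all of step 1 and all of step 2); the arm keeps its last pose, push and grip.
It fails at once if the filter was dropped (falling free faster than 0.6 m/s) (linear speed of filter above 0.6 m/s and contact force between filter and the fingers below 0.1 N).
It fails at once if the softener bottle was disturbed (moved more than 20 mm) (distance of softener from where it was at the start of the episode above 0.02 m).
It fails at once if the ceramic dish was disturbed (moved more than 20 mm) (distance of dish from where it was at the start of the episode above 0.02 m).
It fails at once if a clothespin was disturbed (moved more than 20 mm) (distance of pin_a from where it was at the start of the episode above 0.02 m).
It fails at once if a clothespin was disturbed (moved more than 20 mm) (distance of pin_b from where it was at the start of the episode above 0.02 m).
It also fails if it takes over 62 s, if anything falls off the work surface, if the arm or the gripper's body presses on something with over 40 N, if the wrist force passes 120 N, or if a joint passes its speed limit or range.

## Working session

There is one attempt and no reset: what is moved stays moved. The work goes in short steps, Python scripts to look and compute and a tool call to move; the robot and the scene stay as the last step left them, time stands still between calls to the robot, and variables do not carry over. Pictures are saved under pics/ and viewed, at most 10 in all, crops included, and the job is handed in when it is done.

Besides the shell and the picture viewer there is one more tool, called after "Request:" as name(argument=value, ...) on one line, values as JSON. play_rows: Moves the arm, as the interface text tells. Its arguments: {"type":"object","properties":{"commands":{"type":"array","items":{"type":"array","items":{"type":"number"}}},"gripper":{"type":"number"},"force":{"type":"number"}},"required":["commands"]}

```bash
mkdir -p pics; ls; cat > h.py <<'E'
import numpy as np,cv2
from plant import bot,optics
from scipy.spatial.transform import Rotation as R
def info(n):
    c=optics.camera_info(n); f=200/np.tan(np.radians(c['vfov'])/2)
    return c,f
def camT(n):
    c,f=info(n)
    if 'T' in c: return np.array(c['T'])
    s=bot.sense(); T=np.eye(4); T[:3,:3]=R.from_euler('xyz',s['eef_rot']).as_matrix(); T[:3,3]=s['tcp_pos']
    return T@np.array(c['mount'])
def snap(n,save=None):
    T=camT(n); p,d=optics.snapshot(n)
    if save: cv2.imwrite('pics/'+save,p[:,:,::-1])
    c,f=info(n)
    v,u=np.mgrid[0:400,0:640]
    ray=np.stack([(u-c['cx'])/f,(v-c['cy'])/f,np.ones_like(u)*1.0],-1)
    W=(ray*d[...,None])@T[:3,:3].T+T[:3,3]
    return p,d,W
E
python3 - <<'E'
from h import *
for n in('scene','side','wrist'):
    c,f=info(n);print(n,c.keys(),f,c['cx'],c['cy'],[x for k,x in c.items() if k not in('T','mount','vfov','cx','cy')]); print(np.round(camT(n),3))
    p,d,W=snap(n,n+'0.png'); np.savez(n+'0.npz',p=p,d=d,W=W)
print(bot.grip_point_offset,bot.sense())
a=[cv2.imread('pics/%s0.png'%n) for n in('scene','side')]
cv2.imwrite('pics/both.png',cv2.resize(np.vstack(a),(480,600)))
E
```

```text
pics
scene dict_keys(['vfov', 'cx', 'cy', 'T']) 426.32916465283523 319.7974398337028 191.99434426688995 []
[[ 0.842  0.371 -0.391  0.927]
 [ 0.539 -0.569  0.621 -0.763]
 [ 0.008 -0.734 -0.679  0.814]
 [ 0.     0.     0.     1.   ]]
side dict_keys(['vfov', 'cx', 'cy', 'T']) 365.84878908394353 316.96740728570035 201.78671850549918 []
[[-0.988 -0.095  0.122  0.395]
 [-0.155  0.635 -0.757  0.604]
 [-0.006 -0.767 -0.642  0.677]
 [ 0.     0.     0.     1.   ]]
wrist dict_keys(['vfov', 'cx', 'cy', 'mount']) 325.1917277084892 314.21946419020355 208.873264588166 []
[[ 0.285 -0.919 -0.272  0.262]
 [-0.958 -0.274 -0.079 -0.626]
 [-0.002  0.284 -0.959  0.383]
 [ 0.     0.     0.     1.   ]]
0.0187 {'time_s': 0.15, 'qpos': array([-1.31791186e+00,  2.64564974e-01,  1.60505732e+00,  2.14975703e-05,
        1.27371095e+00, -3.68901599e-02]), 'joint_velocities': array([ 0.00152782, -0.00261537, -0.00468817, -0.00038867,  0.00042151,
       -0.00018157]), 'joint_efforts': array([ 3.40848865e-04, -5.02844131e+01, -3.57470655e+01,  7.28498097e-02,
        2.49837624e-02, -9.77142190e-05]), 'tcp_pos': array([ 0.19274452, -0.64631778,  0.23768583]), 'eef_rot': array([-3.13985400e+00, -8.47271687e-05,  2.89768245e-01]), 'contact_force': array([-1.11611663, -0.68789808, -0.24341965]), 'moment': array([-0.00737792, -0.0296331 ,  0.01058882]), 'grasp_force': 0.0, 'width': 0.08837865180652885}
```

View pics/scene0.png

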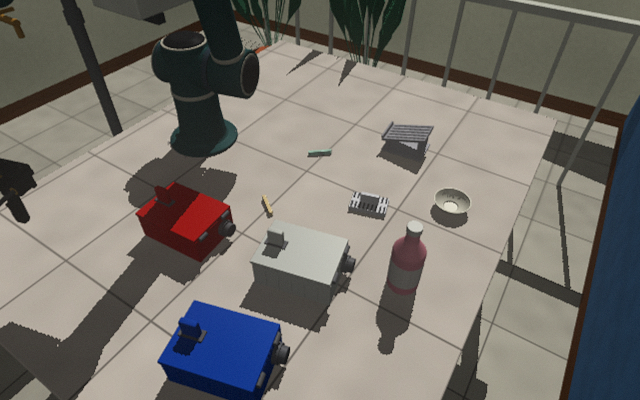

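View pics/side0.png

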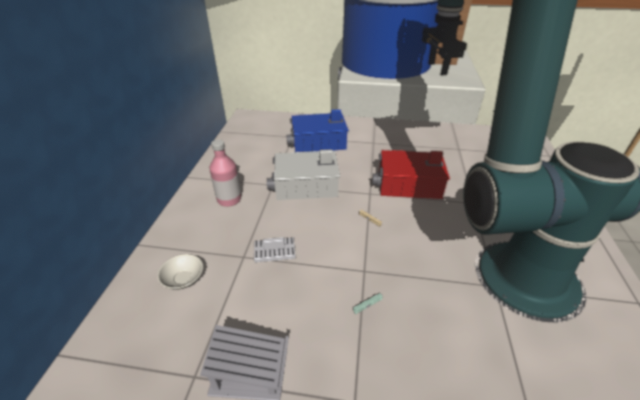

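White trap is at scene (300,260); look-alikes are the red (185,222) and blue (222,348) boxes. The filter is at (368,205) and the drip board at (410,133), with only one of each. Bystanders: dish (452,200), bottle (406,258), pins (319,153) and (267,205).

```bash
python3 - <<'E'
from h import *
z=np.load('scene0.npz');p,W=z['p'],z['W']
def rect(n,box,lo,hi,extra=None):
    u0,v0,u1,v1=box; w=W[v0:v1,u0:u1].reshape(-1,3); m=(w[:,2]>lo)&(w[:,2]<hi); q=w[m]
    r=cv2.minAreaRect((q[:,:2]*1000).astype(np.float32)); print(n,len(q),np.round(r,1) if 0 else r,'med',np.round(np.median(q,0),3)); return q
rect('floor',(330,270,370,330),-.05,.05)
rect('traptop',(240,215,365,320),.070,.084)
rect('tab',(255,225,295,255),.10,.13)
rect('hatch',(240,215,365,320),.086,.13)
rect('filt',(340,185,395,225),.006,.02)
rect('fin',(340,185,395,225),.03,.05)
q=rect('board',(370,115,440,165),.03,.09)
rect('pina',(303,145,336,162),.006,.02);rect('pinb',(257,190,278,220),.006,.02)
rect('dish',(425,180,480,220),.01,.04);rect('bottle',(380,215,435,300),.03,.2)
A=np.c_[q[:,:2],np.ones(len(q))];m=np.ones(len(q),bool)
for _ in range(8):
    c=np.linalg.lstsq(A[m],q[m,2],rcond=None)[0]; m=abs(A@c-q[:,2])<.004
print('plane',c,m.sum(),np.degrees(np.arctan(np.hypot(*c[:2]))),'upslope yaw',np.arctan2(c[1],c[0]))
r=cv2.minAreaRect((q[m][:,:2]*1000).astype(np.float32));print(r,q[m].min(0),q[m].max(0))
big=cv2.resize(p[110:300,230:480,::-1],(750,570),interpolation=cv2.INTER_CUBIC);cv2.imwrite('pics/crop.png',big)
E
```

```text
floor 2265 ((699.4440307617188, -273.5762939453125), (86.55892181396484, 159.5057373046875), 27.864185333251953) med [ 0.703 -0.282  0.001]
traptop 3983 ((584.5555419921875, -334.7568359375), (192.46754455566406, 267.53948974609375), 13.041690826416016) med [ 0.579 -0.282  0.079]
tab 175 ((510.7381896972656, -285.5261535644531), (36.227928161621094, 15.521770477294922), 15.11079216003418) med [ 0.513 -0.289  0.116]
hatch 238 ((510.5992126464844, -286.4399108886719), (36.58866500854492, 17.232093811035156), 9.764900207519531) med [ 0.513 -0.289  0.11 ]
filt 533 ((597.0631713867188, 7.34075927734375), (113.28691864013672, 90.53211975097656), 36.49458694458008) med [ 0.606 -0.005  0.016]
fin 127 ((597.2740478515625, 6.648785591125488), (49.74211120605469, 16.650020599365234), 16.743314743041992) med [0.598 0.005 0.042]
board 851 ((568.0401000976562, 304.46630859375), (136.13986206054688, 96.5882797241211), 4.231961727142334) med [0.573 0.295 0.06 ]
pina 90 ((356.1198425292969, 117.57453918457031), (92.00608825683594, 30.856616973876953), 56.88184356689453) med [0.362 0.128 0.013]
pinb 87 ((365.88525390625, -142.56365966796875), (18.271888732910156, 83.0204849243164), 62.87884521484375) med [ 0.371 -0.148  0.014]
dish 642 ((785.400390625, 122.47720336914062), (94.75455474853516, 99.72224426269531), 18.100080490112305) med [0.783 0.142 0.021]
bottle 1831 ((780.5934448242188, -182.47396850585938), (72.13884735107422, 56.009517669677734), 14.35556411743164) med [ 0.784 -0.193  0.12 ]
plane [ 0.26108889  0.02501424 -0.09516204] 685 14.696747854821462 upslope yaw 0.09551584645640361
((569.8572387695312, 305.26043701171875), (132.4422607421875, 95.15416717529297), 3.910372018814087) [0.50409465 0.25357604 0.04221352] [0.63869037 0.35636775 0.07998041]
```

View pics/crop.png

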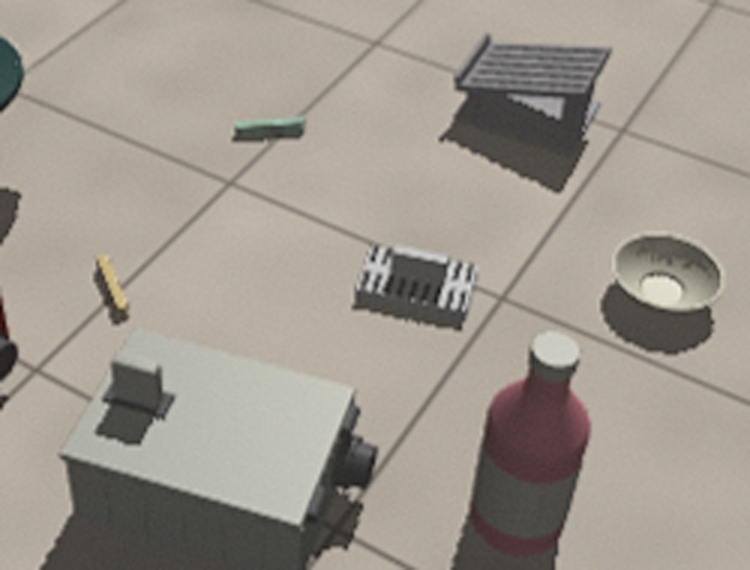

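Request:
play_rows(commands=[[1.5,-1.3,0,0],[2.4,-2.1,0,0],[2.4,-2.1,0,0],[2.4,-2.1,0,0],[2.4,-2.1,0,0],[2.4,-2.1,0,0],[2.4,-2.1,0,0],[2.4,-2.1,0,0]], gripper=1)

```text
time_s: 0.82
tcp_pos: [0.3229, -0.4396, 0.2384]
eef_rot: [-3.141, 0.0, 0.29]
contact_force: [0.0, -0.4, 0.2]
width: 0.0881
grasp_force: 0.0
```

Request:
play_rows(commands=[[2.4,-2.1,0,0],[2.4,-2.1,0,0],[2.4,-2.1,0,0],[2.4,-2.1,0,0],[2.4,-2.1,0,0],[2.4,-2.1,0,0],[2.4,-2.1,0,0],[2.4,-2.1,0,0]])

```text
time_s: 1.48
tcp_pos: [0.4589, -0.2238, 0.2385]
eef_rot: [-3.141, 0.0, 0.29]
contact_force: [0.4, -1.0, -0.8]
width: 0.0883
grasp_force: 0.0
```

Request:
play_rows(commands=[[2.4,-2.1,0,0],[2.4,-2.1,0,0],[2.4,-2.1,0,0],[2.4,-2.1,0,0],[2.4,-2.1,0,0],[2.4,-2.1,0,0],[1,-1,0,0],[0,0,0,0]])

```text
time_s: 2.15
tcp_pos: [0.5681, -0.0486, 0.2383]
eef_rot: [-3.141, 0.0, 0.293]
contact_force: [-0.5, 0.9, -0.7]
width: 0.0878
grasp_force: 0.0
```

```bash
cat >> h.py <<'E'
def to(x,y,z=None,yaw=None):
    s=bot.sense(); t=s['eef_rot'][2]; d=np.array([x,y])-s['tcp_pos'][:2]
    print('t',s['time_s'],'tcp',np.round(s['tcp_pos'],4),'yaw',round(t,3),'F',np.round(s['contact_force'],2),'w',round(s['width'],4),'g',s['grasp_force'])
    print('tool dx,dy cm',100*(d[0]*np.cos(t)+d[1]*np.sin(t)),100*(d[0]*np.sin(t)-d[1]*np.cos(t)),'dz',None if z is None else 100*(s['tcp_pos'][2]-z),'turn',None if yaw is None else -(yaw-t))
E
python3 - <<'E'
from h import *
p,d,W=snap('wrist','w1.png')
m=(W[...,2]>.033)&(W[...,2]<.05)&(abs(W[...,0]-.6)<.08)&(abs(W[...,1])<.08)
q=W[m];print(m.sum(),cv2.minAreaRect((q[:,:2]*1000).astype(np.float32)),np.median(q,0))
m=(W[...,2]>.008)&(W[...,2]<.03)&(abs(W[...,0]-.6)<.08)&(abs(W[...,1])<.08)
q=W[m];print(m.sum(),cv2.minAreaRect((q[:,:2]*1000).astype(np.float32)),np.median(q,0))
to(.597,.006,.017,.29)
E
```

```text
601 ((597.82373046875, 8.076457977294922), (49.04624557495117, 12.1670503616333), 15.64979362487793) [0.59849223 0.00773619 0.04245271]
4403 ((597.8487548828125, 8.480464935302734), (99.9954833984375, 61.862979888916016), 16.017887115478516) [0.60241598 0.00680974 0.01409946]
t 2.2 tcp [ 0.5673 -0.0501  0.2382] yaw 0.293 F [-0.46  0.77 -0.18] w 0.0881 g 0.0
tool dx,dy cm 4.465193879444141 -4.51323484334795 dz 22.124191607380357 turn 0.002596589563031826
```

View pics/w1.png

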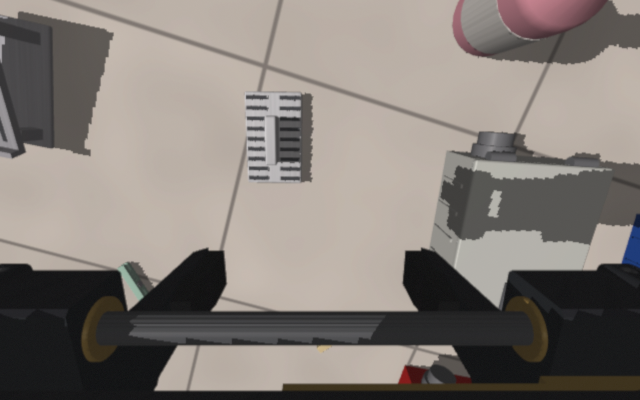

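The wrist view shows the filter at (274,137) with its fin clear, the trap on the right and the board on the left. The filter centre is at (0.598, 0.008), yaw 0.28.

Request:
play_rows(commands=[[1.5,-1.5,2,0.015],[1.6,-1.6,3,0],[1.5,-1.57,3,0],[0,0,3,0],[0,0,3,0],[0,0,2,0],[0,0,1,0],[0,0,0,0]])

```text
time_s: 2.87
tcp_pos: [0.5956, 0.0052, 0.0657]
eef_rot: [-3.14, 0.006, 0.274]
contact_force: [-0.2, -0.6, 0.2]
width: 0.0884
grasp_force: 0.0
```

```bash
python3 - <<'E'
from h import *
to(.598,.008,.018,.278)
E
```

```text
t 2.8667 tcp [0.5956 0.0052 0.0657] yaw 0.274 F [-0.25 -0.58  0.2 ] w 0.0884 g 0.0
tool dx,dy cm 0.3063588279024902 -0.2016138227385591 dz 4.767728380691228 turn -0.004489986215220121
```

Request:
play_rows(commands=[[0.3,-0.2,1,0],[0,0,1,0],[0,0,1,0],[0,0,1,0],[0,0,0.7,0],[0,0,0,0],[0,0,0,0]])

```text
time_s: 3.45
tcp_pos: [0.6003, 0.0093, 0.021]
eef_rot: [-3.141, 0.001, 0.275]
contact_force: [0.1, 0.5, 0.2]
width: 0.0878
grasp_force: 0.0
```

```bash
python3 - <<'E'
from h import *
to(.598,.008,.018,.278)
E
```

```text
t 3.45 tcp [0.6003 0.0093 0.021 ] yaw 0.275 F [0.12 0.46 0.2 ] w 0.0878 g 0.0
tool dx,dy cm -0.26097995128383017 0.06461582932352898 dz 0.3003089995467143 turn -0.003092833001480111
```

Request:
play_rows(commands=[[-0.2,0,0.3,0],[0,0,0,0],[0,0,0,0]])

```text
time_s: 3.7
tcp_pos: [0.599, 0.0088, 0.0189]
eef_rot: [3.142, -0.0, 0.275]
contact_force: [0.4, -0.9, 0.2]
width: 0.0879
grasp_force: 0.0
```

Request:
play_rows(commands=[[0,0,0,0],[0,0,0,0],[0,0,0,0],[0,0,0,0],[0,0,0,0],[0,0,0,0],[0,0,0,0],[0,0,0,0]], gripper=-1, force=12)

```text
time_s: 4.37
tcp_pos: [0.599, 0.0087, 0.0187]
eef_rot: [3.142, 0.0, 0.275]
contact_force: [-0.7, -0.4, -0.8]
width: 0.0367
grasp_force: 0.0
```

```bash
python3 - <<'E'
from h import *
to(.57,.305,.15,.075)
E
```

```text
t 4.3667 tcp [0.599  0.0087 0.0187] yaw 0.275 F [-0.7  -0.37 -0.79] w 0.0367 g 0.0
tool dx,dy cm 5.249665410266219 -29.301976078694047 dz -13.131439935412233 turn 0.19977979586280664
```

Request:
play_rows(commands=[[0,0,0,0],[0,0,0,0],[0,0,0,0],[0,0,0,0],[0,0,0,0],[0,0,0,0]])

```text
time_s: 4.87
tcp_pos: [0.599, 0.0087, 0.0187]
eef_rot: [3.142, -0.0, 0.275]
contact_force: [-0.7, 0.9, -0.5]
width: 0.0116
grasp_force: 12.0
```

Request:
play_rows(commands=[[0,0,-0.5,0],[0,0,-1.5,0],[0,0,-2,0],[0,0,-2.5,0],[0,0,-2.5,0],[0,0,-2.5,0],[0,0,-2,0],[0,0,-0.5,0]])

```text
time_s: 5.53
tcp_pos: [0.6014, 0.0087, 0.1633]
eef_rot: [3.14, -0.007, 0.275]
contact_force: [0.8, 0.7, -0.0]
width: 0.0118
grasp_force: 12.0
```

Request:
play_rows(commands=[[0,-1,0,0.02],[0,-1.5,0,0.02],[0,-2,0,0.02],[0,-2,0,0.02],[0,-2,0,0.02],[0,-1.5,0,0],[0,-1,0,0],[0,0,0,0]])

```text
time_s: 6.2
tcp_pos: [0.5743, 0.1177, 0.1577]
eef_rot: [-3.141, 0.002, 0.177]
contact_force: [0.1, -0.7, -2.0]
width: 0.0121
grasp_force: 12.0
```

```bash
python3 - <<'E'
from h import *
p,d,W=snap('wrist','w2.png'); S=snap('scene')[2]
for n,w in(('w',W),('s',S)):
    m=(w[...,2]>.035)&(w[...,2]<.085)&(abs(w[...,0]-.57)<.09)&(w[...,1]>.235)&(w[...,1]<.375);q=w[m]
    A=np.c_[q[:,:2],np.ones(len(q))];k=np.ones(len(q),bool)
    for _ in range(10):
        c=np.linalg.lstsq(A[k],q[k,2],rcond=None)[0]; k=abs(A@c-q[:,2])<.003
    print(n,len(q),k.sum(),c,'yaw',np.arctan2(c[1],c[0]),'slope',np.degrees(np.arctan(np.hypot(*c[:2]))))
    print(cv2.minAreaRect((q[k][:,:2]*1000).astype(np.float32)),q[k].min(0),q[k].max(0))
    print('z at',c@[.57,.305,1])
to(.57,.305,.15,.075)
E
```

```text
w 20959 18599 [ 0.26592373  0.02479873 -0.09991237] yaw 0.09298611031766936 slope 14.953393014522396
((570.1223754882812, 306.80096435546875), (132.4077606201172, 92.6705322265625), 4.496387481689453) [0.50453134 0.25585415 0.03907749] [0.63922016 0.35323105 0.07841577]
z at 0.05922776931472103
s 580 483 [ 0.25919588  0.02556318 -0.094204  ] yaw 0.09830703490691593 slope 14.598547015892015
((574.6005859375, 304.8556213378906), (120.91039276123047, 94.75594329833984), 6.165744781494141) [0.50968798 0.26102438 0.0450928 ] [0.63761484 0.35464072 0.07948439]
z at 0.06133442088790596
t 6.3 tcp [0.575  0.1159 0.1581] yaw 0.176 F [ 0.28  0.34 -1.41] w 0.0115 g 11.999793963041157
tool dx,dy cm 2.8137401619926323 -18.702061567633788 dz 0.8072828243615771 turn 0.1007947027644835
```

View pics/w2.png

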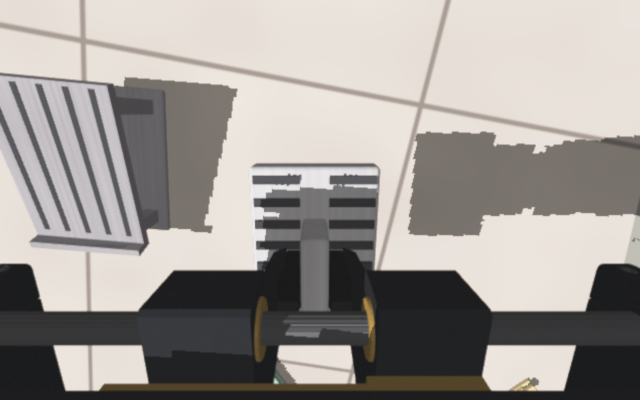

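The filter is held level at (315,220) and the board is at (80,160). Board centre is about (0.572, 0.3045), yaw about 0.085, slope 15°.

Request:
play_rows(commands=[[0.2,-1.2,0,0],[0.3,-2.2,0,0],[0.4,-3,0,0],[0.4,-3.3,0,0],[0.4,-3.3,0,0],[0.3,-3,0,0],[0.3,-2,0,0],[0.1,-0.67,0,0]])

```text
time_s: 6.97
tcp_pos: [0.5665, 0.3072, 0.1587]
eef_rot: [-3.14, -0.001, 0.176]
contact_force: [0.2, 0.2, -2.1]
width: 0.0121
grasp_force: 12.0
```

Request:
play_rows(commands=[[0,0,0,0.045],[0,0,1,0.046],[0,0,1.5,0],[0,0,1,0],[0,0,0.5,0],[0,0,0,0],[0,0,0,0]])

```text
time_s: 7.55
tcp_pos: [0.5665, 0.3036, 0.1184]
eef_rot: [3.141, 0.001, 0.083]
contact_force: [-0.1, -0.3, -1.7]
width: 0.0118
grasp_force: 12.0
```

```bash
python3 - <<'E'
from h import *
to(.566,.304,.093,.085)
E
```

```text
t 7.55 tcp [0.5665 0.3036 0.1184] yaw 0.083 F [-0.05 -0.25 -1.75] w 0.0118 g 11.999815239105374
tool dx,dy cm -0.04242923872712761 -0.04382951197971988 dz 2.5380707001867218 turn -0.0017652656876790268
```

Request:
play_rows(commands=[[0,0,0.8,0],[0,0,0.8,0],[0,0,0.5,0],[0,0,0,0],[0,0,0,0]], force=6)

```text
time_s: 7.97
tcp_pos: [0.566, 0.3039, 0.0969]
eef_rot: [3.141, 0.001, 0.084]
contact_force: [0.6, -0.4, -1.7]
width: 0.0123
grasp_force: 6.0
```

Request:
play_rows(commands=[[0,0,0.2,0],[0,0,0.2,0],[0,0,0.2,0],[0,0,0.2,0],[0,0,0.1,0],[0,0,0,0]])

```text
time_s: 8.47
tcp_pos: [0.5661, 0.3042, 0.0885]
eef_rot: [3.142, 0.001, 0.084]
contact_force: [-1.2, 0.6, -1.1]
width: 0.0122
grasp_force: 6.0
```

Request:
play_rows(commands=[[0,0,0.15,0],[0,0,0.15,0],[0,0,0.15,0],[0,0,0.15,0],[0,0,0.1,0],[0,0,0,0]])

```text
time_s: 8.97
tcp_pos: [0.5664, 0.3041, 0.0813]
eef_rot: [3.141, 0.0, 0.084]
contact_force: [-0.8, 0.1, -1.4]
width: 0.0118
grasp_force: 6.0
```

Request:
play_rows(commands=[[0,0,0.1,0],[0,0,0.1,0],[0,0,0.1,0],[0,0,0,0],[0,0,0,0]])

```text
time_s: 9.38
tcp_pos: [0.5667, 0.3041, 0.0786]
eef_rot: [3.142, -0.0, 0.084]
contact_force: [-0.5, 0.4, -2.3]
width: 0.0118
grasp_force: 6.0
```

```bash
cat > chk.py <<'E'
from h import *
for n in('wrist','scene','side'):
    p,d,w=snap(n,'chk_%s_%d.png'%(n,bot.sense()['time_s']*100))
    o=np.array([.572,.3045,.060]);y=.085;B=R.from_euler('xyz',[0,-np.radians(15),y]).as_matrix()
    l=(w-o)@B
    for nm,lo,hi in(('top',.009,.02),('fin',.035,.055)):
        m=(d>0)&(l[...,2]>lo)&(l[...,2]<hi)&(abs(l[...,0])<.075)&(abs(l[...,1])<.05);q=l[m]
        if len(q)<30: print(n,nm,len(q));continue
        A=np.c_[q[:,:2],np.ones(len(q))];c=np.linalg.lstsq(A,q[:,2],rcond=None)[0]
        print(n,nm,len(q),'fit',np.round(c,3),[np.round(v,1) for v in cv2.minAreaRect((q[:,:2]*1000).astype(np.float32))],'z',np.round(np.median(q[:,2]),4))
E
python3 chk.py; python3 -c "
from h import *
to(.566,.304,.078,.085)"
```

```text
wrist top 11382 fit [-0.043  0.     0.016] [array([7.5, 0.2]), array([62.5, 85.6]), np.float64(89.8)] z 0.0144
wrist fin 3758 fit [ 0.034 -0.001  0.043] [array([12.6,  2. ]), array([35. , 34.8]), np.float64(55.3)] z 0.0432
scene top 340 fit [0.014 0.016 0.016] [array([-10.8,  -0.8]), array([ 88.4, 121.1]), np.float64(89.7)] z 0.016
scene fin 27
side top 788 fit [ 0.031 -0.015  0.015] [array([-13.4,   2.7]), array([110.9,  88.6]), np.float64(0.2)] z 0.0145
side fin 40 fit [ 0.206 -0.134  0.046] [array([-3.8, 12.2]), array([48.5, 10.4]), np.float64(34.6)] z 0.0427
t 9.5333 tcp [0.5667 0.3041 0.0786] yaw 0.084 F [ 0.03 -0.33 -1.33] w 0.012 g 5.999929712852463
tool dx,dy cm -0.07367191721617501 0.005752275937771385 dz 0.06422072610953594 turn -0.0012506810487340897
```

Request:
play_rows(commands=[[0,0,0.07,0],[0,0,0.07,0],[0,0,0,0],[0,0,0,0]], force=4)

```text
time_s: 9.87
tcp_pos: [0.5666, 0.3041, 0.0777]
eef_rot: [-3.142, -0.0, 0.084]
contact_force: [-1.7, -1.6, 2.2]
width: 0.0121
grasp_force: 4.0
```

```bash
python3 - <<'E'
from h import *
s=[bot.sense()]; print(s[0]['contact_force'],s[0]['tcp_pos'],s[0]['grasp_force'])
p,d,w=snap('side','sd.png'); c=cv2.resize(p[300:400,180:310,::-1],(780,600),interpolation=cv2.INTER_CUBIC);cv2.imwrite('pics/sdc.png',c)
E
```

```text
[-1.73438988 -1.55579824  2.16458801] [0.56660821 0.30412769 0.07765919] 3.9996979391253262
```

View pics/sdc.png

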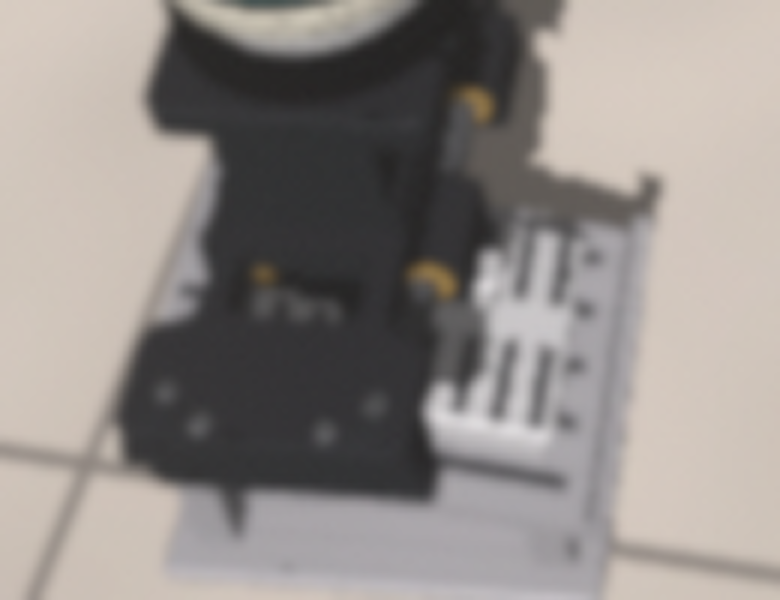

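The cassette lies seated on the board at (500,350), and the force has turned to +2.2 N upward. Releasing.

Request:
play_rows(commands=[[0,0,0,0],[0,0,0,0],[0,0,0,0],[0,0,0,0],[0,0,0,0],[0,0,0,0]], gripper=0)

```text
time_s: 10.42
tcp_pos: [0.5665, 0.3042, 0.0772]
eef_rot: [-3.142, -0.0, 0.084]
contact_force: [-0.5, 0.2, -0.0]
width: 0.0442
grasp_force: 0.0
```

Request:
play_rows(commands=[[0,0,-0.5,0],[0,0,-1,0],[0,0,-2,0],[0,0,-3,0],[0,0,-3,0],[0,0,-2,0],[0,0,-1,0],[0,0,0,0]])

```text
time_s: 11.08
tcp_pos: [0.5685, 0.3051, 0.2069]
eef_rot: [-3.139, -0.007, 0.084]
contact_force: [0.9, 0.7, 0.4]
width: 0.044
grasp_force: 0.0
```

```bash
python3 chk.py; python3 - <<'E'
from h import *
to(.51,-.286,.24,.26)
E
```

```text
wrist top 6385 fit [ 0.013 -0.     0.014] [array([-9.9,  1.6]), array([ 88.7, 120.1]), np.float64(89.8)] z 0.014
wrist fin 810 fit [-0.027  0.008  0.042] [array([ 0.4, -0.3]), array([11.8, 49.4]), np.float64(89.5)] z 0.0425
scene top 350 fit [0.014 0.022 0.015] [array([-11.2,   0.1]), array([122.6,  88.3]), np.float64(0.6)] z 0.0154
scene fin 74 fit [-0.005  0.334  0.043] [array([ 0.5, -2.2]), array([16.1, 49.4]), np.float64(87.1)] z 0.042
side top 1599 fit [ 0.009 -0.003  0.013] [array([-8.7,  4.1]), array([119.8,  86.9]), np.float64(0.3)] z 0.0132
side fin 238 fit [ 0.003 -0.205  0.042] [array([1.2, 0.9]), array([13. , 49.9]), np.float64(89.6)] z 0.0415
t 11.2333 tcp [0.5656 0.3037 0.2009] yaw 0.084 F [ 0.37 -0.67 -0.21] w 0.044 g 0.0
tool dx,dy cm -10.479807415892365 58.29711242739079 dz -3.914592816090412 turn -0.17621349289353438
```

Request:
play_rows(commands=[[-0.5,1.8,-1,0],[-0.9,3,-1,0],[-0.9,3.3,-1,0],[-0.9,3.3,-1,0],[-0.9,3.3,0,0],[-0.9,3.3,0,0],[-0.9,3.3,0,0],[-0.9,3.3,0,0]], gripper=1)

```text
time_s: 11.9
tcp_pos: [0.5175, 0.0518, 0.2399]
eef_rot: [-3.142, 0.004, 0.084]
contact_force: [0.5, -0.6, -0.5]
width: 0.0882
grasp_force: 0.0
```

Request:
play_rows(commands=[[-0.9,3.3,0,0],[-0.9,3.3,0,0],[-0.9,3.3,0,0],[-0.9,3.3,0,0],[-0.9,3.3,0,0],[-0.9,3.3,0,0],[-0.9,3.3,0,0],[-0.9,3.3,0,0]])

```text
time_s: 12.57
tcp_pos: [0.4679, -0.2168, 0.2398]
eef_rot: [-3.139, 0.003, 0.084]
contact_force: [0.6, -0.2, 0.4]
width: 0.0882
grasp_force: 0.0
```

Request:
play_rows(commands=[[-0.9,3,0,0],[-0.9,2.8,0,0],[-0.3,1.5,0,-0.06],[0,0,0,-0.06],[0,0,0,-0.056],[0,0,0,0]])

```text
time_s: 13.07
tcp_pos: [0.4535, -0.2901, 0.2396]
eef_rot: [-3.138, 0.003, 0.26]
contact_force: [-0.5, -1.1, 0.4]
width: 0.0881
grasp_force: 0.0
```

```bash
python3 - <<'E'
from h import *
p,d,W=snap('wrist','w3.png')
def rr(nm,lo,hi):
    m=(d>0)&(W[...,2]>lo)&(W[...,2]<hi)&(abs(W[...,0]-.58)<.16)&(abs(W[...,1]+.28)<.13);
    n,L,st,_=cv2.connectedComponentsWithStats(m.astype(np.uint8));k=1+np.argmax(st[1:,4]);q=W[L==k]
    print(nm,len(q),cv2.minAreaRect((q[:,:2]*1000).astype(np.float32)),np.round(np.median(q,0),4))
rr('tab',.1,.14);rr('tabtop',.115,.14);rr('panel',.072,.084)
to(.51,-.286,.24,.26)
E
```

```text
tab 783 ((510.4908142089844, -284.4132995605469), (35.47935485839844, 13.969287872314453), 12.745829582214355) [ 0.5111 -0.2842  0.1194]
tabtop 779 ((510.4920654296875, -284.4188537597656), (35.47935485839844, 13.957938194274902), 12.745829582214355) [ 0.5111 -0.2842  0.1194]
panel 24276 ((545.939453125, -276.285400390625), (141.05079650878906, 134.517822265625), 13.175902366638184) [ 0.5543 -0.2736  0.0777]
t 13.1167 tcp [ 0.4537 -0.2898  0.2399] yaw 0.258 F [-0.47  0.02  0.11] w 0.0881 g 0.0
tool dx,dy cm 5.536895632144222 1.0639940596771729 dz -0.007689351638387465 turn -0.0018957192059456673
```

View pics/w3.png

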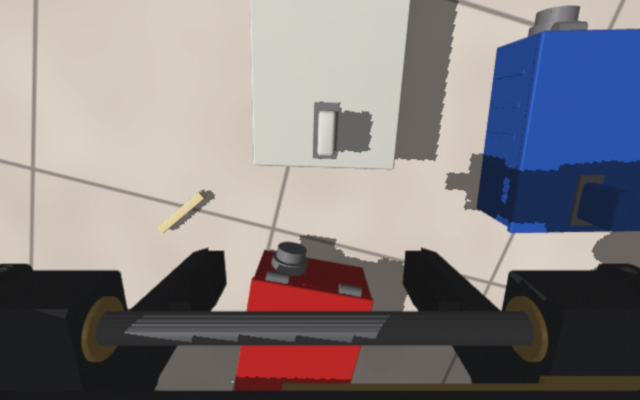

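The tab of the white hatch is at (326,132), world (0.5105, -0.2844), yaw 0.23.

Request:
play_rows(commands=[[1,0.2,0,0],[2,0.3,1,0],[1.6,0.3,2,0],[1,0.12,2,0.028],[0,0,2.5,0],[0,0,2.5,0],[0,0,1,0],[0,0,0,0]])

```text
time_s: 13.78
tcp_pos: [0.5096, -0.2828, 0.1284]
eef_rot: [-3.136, 0.005, 0.232]
contact_force: [0.1, 0.6, -0.3]
width: 0.0884
grasp_force: 0.0
```

```bash
python3 - <<'E'
from h import *
to(.5105,-.2844,.090,.228)
E
```

```text
t 13.7833 tcp [ 0.5096 -0.2828  0.1284] yaw 0.232 F [ 0.12  0.63 -0.31] w 0.0884 g 0.0
tool dx,dy cm 0.05512622594115871 0.17971727778483013 dz 3.8392525527270323 turn 0.003976456574045412
```

Request:
play_rows(commands=[[0,0.1,1,0],[0,0,1.2,0],[0,0,1,0],[0,0,0.6,0],[0,0,0,0],[0,0,0,0]])

```text
time_s: 14.28
tcp_pos: [0.5113, -0.2857, 0.094]
eef_rot: [-3.141, 0.0, 0.232]
contact_force: [-1.1, 0.2, -0.6]
width: 0.0881
grasp_force: 0.0
```

Request:
play_rows(commands=[[0,0,0,0],[0,0,0,0],[0,0,0,0],[0,0,0,0],[0,0,0,0],[0,0,0,0],[0,0,0,0],[0,0,0,0]], gripper=-1, force=15)

```text
time_s: 14.95
tcp_pos: [0.5116, -0.2858, 0.0944]
eef_rot: [-3.142, -0.0, 0.232]
contact_force: [-0.4, 1.0, 0.2]
width: 0.037
grasp_force: 0.0
```

Request:
play_rows(commands=[[0,0,0,0],[0,0,0,0],[0,0,0,0],[0,0,0,0],[0,0,0,0],[0,0,0,0]])

```text
time_s: 15.45
tcp_pos: [0.5112, -0.2843, 0.0942]
eef_rot: [-3.139, 0.0, 0.231]
contact_force: [-0.8, 4.5, 3.8]
width: 0.0141
grasp_force: 15.0
```

```bash
python3 - <<'E'
from h import *
to(.5105,-.2844,.090,.228)
s=bot.sense();gz=s['tcp_pos'][2]+.0187
r=np.hypot(.150,gz-.070);a0=np.arctan2(gz-.070,.150)
th=np.radians(np.r_[0:51:2.5]);dx=.150-r*np.cos(a0+th);dz=r*np.sin(a0+th)-(gz-.07)
print(gz,r,np.round(np.c_[np.degrees(th),dx*100,dz*100],2).tolist())
print(np.round(np.c_[np.diff(dx),np.diff(dz)]*100,2).tolist())
E
```

```text
t 15.45 tcp [ 0.5112 -0.2843  0.0942] yaw 0.231 F [-0.82  4.48  3.82] w 0.0141 g 14.99010624596849
tool dx,dy cm -0.07214981592183337 -0.005440740729146784 dz 0.4210660170968092 turn 0.00339030953296679
0.1129106601709681 0.15601706559318537 [[0.0, 0.0, 0.0], [2.5, 0.2, 0.65], [5.0, 0.43, 1.29], [7.5, 0.69, 1.92], [10.0, 0.97, 2.54], [12.5, 1.28, 3.14], [15.0, 1.62, 3.74], [17.5, 1.98, 4.31], [20.0, 2.37, 4.87], [22.5, 2.78, 5.41], [25.0, 3.22, 5.94], [27.5, 3.68, 6.44], [30.0, 4.16, 6.93], [32.5, 4.65, 7.39], [35.0, 5.17, 7.83], [37.5, 5.71, 8.24], [40.0, 6.27, 8.64], [42.5, 6.84, 9.01], [45.0, 7.43, 9.35], [47.5, 8.03, 9.67], [50.0, 8.65, 9.96]]
[[0.2, 0.65], [0.23, 0.64], [0.26, 0.63], [0.28, 0.62], [0.31, 0.61], [0.34, 0.59], [0.36, 0.58], [0.39, 0.56], [0.41, 0.54], [0.43, 0.52], [0.46, 0.5], [0.48, 0.48], [0.5, 0.46], [0.52, 0.44], [0.54, 0.42], [0.56, 0.39], [0.57, 0.37], [0.59, 0.34], [0.6, 0.32], [0.62, 0.29]]
```

Request:
play_rows(commands=[[0.1,0,-0.33,0],[0.1,0,-0.32,0],[0.23,0,-0.64,0],[0.26,0,-0.63,0],[0.28,0,-0.62,0],[0.31,0,-0.61,0],[0.34,0,-0.59,0],[0,0,0,0]])

```text
time_s: 16.12
tcp_pos: [0.526, -0.2809, 0.1326]
eef_rot: [-3.138, 0.004, 0.232]
contact_force: [-6.3, 5.5, -1.7]
width: 0.0141
grasp_force: 15.0
```

Request:
play_rows(commands=[[0.36,0,-0.58,0],[0.39,0,-0.56,0],[0.41,0,-0.54,0],[0.43,0,-0.52,0],[0.46,0,-0.5,0],[0.48,0,-0.48,0],[0,0,0,0],[0,0,0,0]])

```text
time_s: 16.78
tcp_pos: [0.5503, -0.2752, 0.1644]
eef_rot: [-3.139, 0.004, 0.232]
contact_force: [-8.6, 6.6, 2.4]
width: 0.0138
grasp_force: 15.0
```

```bash
cat > ang.py <<'E'
from h import *
to(.5112,-.2843,.0942,.231)
y=.23;Rz=R.from_euler('z',y).as_matrix()
s=bot.sense();g=s['tcp_pos']+[0,0,.0187]
h=(Rz.T@(np.array([.5105,-.2844,0])))+[.150,0,.07]
v=Rz.T@g-h;print('grip rel hinge',v,'ang by grip',np.degrees(np.arctan2(v[2],-v[0])-np.arctan2(.0429,.150)))
p,d,W=snap('scene','a%d.png'%(s['time_s']*100)); l=W@Rz-h
m=(d>0)&(abs(l[...,1])<.062)&(l[...,2]>.01)&(l[...,0]<.01)&(l[...,0]>-.19)
p2,d2,W2=snap('side','b%d.png'%(s['time_s']*100)); l2=W2@Rz-h
for n,dd,l in(('scene',d,l),('side',d2,l2)):
    m=(dd>0)&(abs(l[...,1])<.063)&(l[...,0]<.01)&(l[...,0]>-.2)&(l[...,2]>.012);q=l[m]
    best=(0,)
    for a in np.radians(np.arange(0,80,.5)):
        n_=-l[m][:,0]*-np.sin(a)+q[:,2]*np.cos(a)
        for off in(.0,.008):
            c=(abs(n_-off)<.002).sum(); best=max(best,(c,np.degrees(a),off))
    print(n,len(q),best)
E
python3 ang.py
```

```text
t 16.7833 tcp [ 0.5503 -0.2752  0.1644] yaw 0.232 F [-8.6   6.58  2.38] w 0.0138 g 14.998857938626315
tool dx,dy cm -4.01902145346428 -0.013013473493522602 dz 7.021824954337127 turn 0.0011196185390315028
grip rel hinge [-1.09105236e-01 -1.07164210e-04  1.13118250e-01] ang by grip 30.074031584836664
scene 12302 (np.int64(2621), np.float64(30.5), 0.008)
side 4937 (np.int64(1029), np.float64(30.5), 0.008)
```

Request:
play_rows(commands=[[0.5,0,-0.46,0],[0.52,0,-0.44,0],[0.54,0,-0.42,0],[0.56,0,-0.39,0],[0.57,0,-0.37,0],[0.59,0,-0.34,0],[0.6,0,-0.32,0],[0,0,0,0]])

```text
time_s: 17.55
tcp_pos: [0.5899, -0.266, 0.1928]
eef_rot: [-3.14, 0.0, 0.232]
contact_force: [-5.6, 7.5, 1.9]
width: 0.0141
grasp_force: 15.0
```

Request:
play_rows(commands=[[0.31,0,-0.15,0],[0.31,0,-0.14,0],[0,0,0,0],[0,0,0,0],[0,0,0,0],[0,0,0,0],[0,0,0,0],[0,0,0,0]])

```text
time_s: 18.22
tcp_pos: [0.5951, -0.2648, 0.1953]
eef_rot: [-3.139, 0.001, 0.232]
contact_force: [-5.0, 5.3, 3.7]
width: 0.0139
grasp_force: 15.0
```

```bash
python3 ang.py; python3 chk.py
```

```text
t 18.2167 tcp [ 0.5951 -0.2648  0.1953] yaw 0.232 F [-5.01  5.29  3.68] w 0.0139 g 14.998152336920612
tool dx,dy cm -8.617472148324598 -0.026739868497375682 dz 10.105727175385534 turn 0.0008769471266766027
grip rel hinge [-0.06312056 -0.00016787  0.14395727] ang by grip 50.363588346331575
scene 12680 (np.int64(2236), np.float64(51.0), 0.008)
side 4119 (np.int64(736), np.float64(51.5), 0.008)
wrist top 0
wrist fin 0
scene top 353 fit [0.015 0.019 0.015] [array([-10.9,  -3. ]), array([ 90. , 121.6]), np.float64(88.4)] z 0.0157
scene fin 70 fit [-0.005  0.24   0.043] [array([ 0.1, -3.3]), array([49.3, 13.8]), np.float64(6.2)] z 0.0424
side top 1744 fit [ 0.009 -0.006  0.013] [array([-8.7,  2.5]), array([119.9,  87.3]), np.float64(0.4)] z 0.0132
side fin 246 fit [-0.006 -0.203  0.041] [array([1.1, 1. ]), array([50., 13.]), np.float64(0.1)] z 0.0413
```

Request:
play_rows(commands=[[0,0,0,0],[0,0,0,0],[0,0,0,0],[0,0,0,0],[0,0,0,0],[0,0,0,0],[0,0,0,0],[0,0,0,0]])

```text
time_s: 19.13
tcp_pos: [0.5951, -0.2647, 0.1953]
eef_rot: [-3.139, 0.001, 0.232]
contact_force: [-5.2, 6.6, 3.8]
width: 0.0139
grasp_force: 15.0
```

```bash
python3 ang.py && python3 -c "
from plant import bot
print(bot.finish_job())"
```

```text
t 19.1333 tcp [ 0.5951 -0.2647  0.1953] yaw 0.232 F [-5.18  6.62  3.85] w 0.0139 g 14.99816632072907
tool dx,dy cm -8.61749228333571 -0.024618743779528454 dz 10.107805586456278 turn 0.0008602283536872368
grip rel hinge [-0.0631204  -0.0001481   0.14397806] ang by grip 50.36668363215219
scene 12686 (np.int64(2202), np.float64(51.0), 0.008)
side 4126 (np.int64(741), np.float64(51.5), 0.008)
the job is handed in; nothing more can be done
None
```

The job is handed in: the filter lies flat and centred on the drip board, let go, and the arm is holding the white hatch still at about 51 degrees; the hand-in gave no verdict.

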